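Clear the setting-out plate and hold the rotary stop at its third click

TASK

With the wooden scraper block, not the fingers, push the three loose plaster offcuts along the plate and off its end into the catch trough, then stand the scraper upright on the table, clear of the plate fixture. Only when the plate is clear, take the wing of the sprung index knob, turn it clockwise (seen from above) to the third click from home without going on towards the fourth, and finish while still gripping and holding it there: the spring runs it back if it is let go. Leave the other things on the table where they are.

Things in the scene. Friction and masses are not known exactly. Their poses are not given: they have to be found in the camera images.
- plate: The fixture, fixed to the table (its place and yaw vary between runs, its z axis is up). Origin under the centre of the flat aluminium plate, at table height. The plate measures 170 mm along its x and 220 mm along its y (x -85 to +85, y -110 to +110); its flat top is 40 mm above the table. Next to the -y end is the catch trough, next to the +y end a low 12 mm high foot (y +110 to +190) carrying the rotary stop.
- plate_top (a point): Centre of the plate's flat top, 40 mm above the table; axes as the fixture's. The offcuts lie on the plate within 45 mm of its centre line in x and between y -75 and +35 mm, so there is free plate for the scraper from y +60 to +105 mm.
- trough (a point): Centre of the catch trough's inner floor, 5 mm above the table; axes as the fixture's. Dark sheet steel, open on top, inside 170 mm along x and 80 mm along y: it begins at the plate's -y end face (the plate's top is 35 mm above the floor) and ends at a 4 mm thick outer wall; outer and side walls reach 45 mm above the table, that is 5 mm over the plate's top.
- stop (a joint): Angle of the rotary stop (rad): 0 at home, growing clockwise seen from above, end of travel 1.96. A click every 22.5 degrees (0.393 rad): the third click is at 1.178. Between clicks the resistance rises and falls; it always pushes back towards home (0.02 to 0.2 N m in all) and runs home if let go.
- knob_grip (a point): Centre of the black wing of the index knob, on its vertical turning axis, 82 mm above the table; turns with the knob. At home its axes are the fixture's: it stands at x -40, y +150 mm in the fixture. The wing is an upright bar 48 mm long (along its own x), 14 mm thick (along its own y) and 34 mm high (65 to 99 mm above the table). Below it: a black disc of radius 24 mm, then the steel stop arm.
- stop_tip (a point): Tip of the steel stop arm, a flat bar 14 mm wide and 6 mm thick that turns with the knob, 118 mm from the turning axis, its middle 50 mm above the table (7 mm clear above the plate's top). At home it points to the fixture's +x, beside the plate; turned clockwise it sweeps over the plate.
- scraper_mid (a point): Middle of the wooden scraper block, half-way up (31.5 mm above its underside). The block stands on its flat base 150 mm long (its x), 30 mm wide (its y) and 18 mm high; on top is an upright grip rib 90 mm long (x), 22 mm thick (y), from 18 to 63 mm above the underside. 130 g. It stands on the table to the left or right of the fixture.
- chip_a_mid (a point): Middle of a loose white plaster offcut lying on the plate, 28 x 18 x 14 mm long, wide and high, stepped on top (a broken bit of moulding), 11 g.
- chip_b_mid (a point): Middle of a loose white plaster offcut lying on the plate, 22 x 20 x 16 mm long, wide and high, stepped on top (a broken bit of moulding), 11 g.
- chip_c_mid (a point): Middle of a loose white plaster offcut lying on the plate, 25 x 16 x 18 mm long, wide and high, stepped on top (a broken bit of moulding), 11 g.
- jar: Bystander: glass jar with a steel cap, 64 mm across, 85 mm high, standing on the table on the side opposite the scraper. Origin at its underside.
- brush: Bystander: flat brush about 200 mm long, lying on the table beyond the plate.
- glue: Bystander: white glue bottle 48 mm across, 90 mm high, beyond the knob. Origin at its underside.
- cornice: Bystander: white plaster cornice piece, 110 mm long, 20 mm high, lying beyond the plate. Origin at its underside.
- tub: Bystander: white open plastic cup 100 mm across, 70 mm high. Origin at its underside.
- rule_block: Bystander: steel weight 60 x 40 x 35 mm. Origin at its underside.
Mind the look-alikes: they are no part of the job. Leave any black or pink look-alike of the part that bears scraper_mid alone.

How it is judged (in metres and radians):
On the way, in this order (a step that is already met when the one before it is completed fails the run):
1. all three offcuts lie in the catch trough (y of chip_a_mid in the frame of trough between -0.042 and 0.042 m and x of chip_a_mid in the frame of trough between -0.086 and 0.086 m and z of each of chip_a_mid, chip_b_mid, chip_c_mid in the frame of trough below 0.034 m and y of chip_b_mid in the frame of trough between -0.042 and 0.042 m and x of chip_b_mid in the frame of trough between -0.086 and 0.086 m and y of chip_c_mid in the frame of trough between -0.042 and 0.042 m and x of chip_c_mid in the frame of trough between -0.086 and 0.086 m), for 0.2 s.
2. the knob is gripped and turned to the third click (value of joint stop between 1.0481 and 1.3081 rad and contact force between the fingers and stop_c3 above 2 N), for 0.5 s.
At the end, for the whole second after the job is handed in: The fingers grip the knob's wing (over 2 N) and keep it still at the third click (1.178 rad within 0.13), all three offcuts lie in the trough below the plate's top, and the scraper stands upright on the table touching neither the fixture nor the robot (all of step 1 and all of step 2 and velocity of joint stop between -0.1 and 0.1 rad/s and height (world z) of scraper_mid below 0.045 m and angle between scraper_mid's own z axis and vertical below 0.2 rad and contact force between scraper and plate below 0.05 N and contact force between scraper and the arm below 0.05 N and linear speed of scraper below 0.02 m/s); the arm keeps its last pose, push and grip.
It fails at once if the stop is turned (over 0.3 rad) while an offcut is still outside the trough (value of joint stop above 0.3 rad and not (y of chip_a_mid in the frame of trough between -0.042 and 0.042 m and x of chip_a_mid in the frame of trough between -0.086 and 0.086 m and z of each of chip_a_mid, chip_b_mid, chip_c_mid in the frame of trough below 0.034 m and y of chip_b_mid in the frame of trough between -0.042 and 0.042 m and x of chip_b_mid in the frame of trough between -0.086 and 0.086 m and y of chip_c_mid in the frame of trough between -0.042 and 0.042 m and x of chip_c_mid in the frame of trough between -0.086 and 0.086 m)).
It fails at once if the knob goes past the third click by more than half-way to the fourth (value of joint stop above 1.38 rad).
It fails at once if the fingers touch an offcut (contact force between the fingers and chip_a above 0.3 N or contact force between the fingers and chip_b above 0.3 N or contact force between the fingers and chip_c above 0.3 N).
It fails at once if a bystander is moved by more than 30 mm (distance of any of jar, brush, glue, cornice, tub, rule_block from where it was at the start of the episode above 0.03 m).
It also fails if it takes over 70 s, if anything falls off the work surface, if the arm or the gripper's body presses on something with over 40 N, if the wrist force passes 120 N, or if a joint passes its speed limit or range.

ROBOT

A 6-joint arm with a two-finger parallel gripper is mounted at the origin on the work surface. World frame = base frame: x ahead of the robot, y to its left, z up, the work surface at z = 0. Lengths are in m, angles in degrees, forces in N, time in s.
With the tool pointing down it reaches from about 0.4 to 0.825 m from the base axis. Payload 7 kg.
Tool frame: the origin (TCP) lies on the centre line of the jaws, within the pads' length; the fingertips stand 11 mm ahead of it and the grasp point (between the pads) lies 8 mm behind it; z points along the fingers, y is the line along which they close (so a half turn about z gives the same grasp; the last joint's range is limited). The gripper opens to 88 mm and grips with 3 to 60 N. Pads are 19 mm wide; open, the fingers measure 130 mm over their backs; the gripper's body (78 mm by 193 mm) begins 47 mm behind the grasp point.
Start: joints at [92.538, 20.546, 0.682, 0, -70.136, -16.507], TCP at [0.163, 0.655, 0.238] pointing down, gripper open.
Joint ranges: [-176.03, 176.03], [-82.01, 121.73], [-58.28, 71.71], [-173.87, 95.51], [-174.79, -0.11], [-173.66, 173.66]. Speed limits (degrees/s): [136.94, 136.94, 172.46, 180, 180, 180].

INTERFACE

Orientations are given as [roll, pitch, yaw] about the fixed x, y, z axes, in that order (R = Rz(yaw) Ry(pitch) Rx(roll)).
In Python, from plant import r, capture, camera_model, job gives the robot as it stands.
- The arm moves only by the tool drive_tool, never from a script. Its argument "increments" is a list that holds one entry, the list of rows, each a list of 5 numbers: the gripper's target within -1 to 1 (fully open at 1, half-way at 0, shut at -1), then the shift along the tool's x, y, z scaled (see below), then the turn about the tool's z scaled (see below). In form: [[[gripper, tx, ty, tz, roll], ...]]. A call has 1 to 5 rows; each row is the pose to reach, as a shift and turn from the pose commanded when the call began, along the tool's axes at that moment, turning the shorter way round; what a row does not reach only later rows make up. The controller multiplies each number of a shift by 120 mm and each number of a turn by 360 degrees. A row lasts 1/8 s, in which the tool goes at most 62.5 mm and 10.7 degrees, less where a joint would pass 70% of its speed; a pose out of reach is approached as far as the arm can. A call with a number of a shift or a turn outside -1 to 1 is refused whole. A call with a gripper value outside its range is refused whole. The fingers move at their own pace and stop on an object; "squeeze" is the grip in N (left out, the last holds). Time passes only in rows, so rows that repeat a pose let the fingers close. It gives the time, the measured TCP pose, the force, the opening and the grip force at its end, in the units of the state.
- r.get_state(): the state, without advancing time (a new reading comes with each control period).
- capture(name): name is "scene" or "top" or "wrist"; returns the picture (480x640x3 uint8, red, green, blue); there is no depth.
- camera_model(name): a dict with "camera_matrix" (3x3 intrinsics, pixels), "rvec" (rotation vector, rad) and "tvec" (3), from world to camera coordinates, as OpenCV has them. Camera axes: x right, y down, z forward; pixel columns grow to the right and rows downward; lengths in m; the calibration is good to about 2 mm. The wrist camera is an equidistant fisheye: a pixel r from the principal point sees the ray r / f radians off the axis. A picture is of the moment at which its call begins: read the wrist's pose just before it. camera_model takes no time and is no camera call; for the wrist camera it gives the pose at the moment of the call.
- job.close_job(): hands the job in; it is judged then, once.
The state is a dict: "time_s": time; "joints": joint angles; "qd": joint speeds; "joint_torque": joint torques, N m; "tcp_pos": TCP position; "eef_rot": TCP orientation; "contact_force": force on the tool from outside, world axes, zero at the start; "moment": the same for the moment, N m; "gripper_width": finger opening in m; "gripper_force": force on a finger pad.
Only numpy, scipy, OpenCV 4.12 (cv2) and the standard library are available. Lean on these libraries where they do the work, as an engineer would, in place of code of your own. Each camera call takes 0.05 s, during which the arm holds its last target. There are 200 camera calls.

## Working session

There is one attempt and no reset: what is moved stays moved. The work goes in short steps, Python scripts to look and compute and a tool call to move; the robot and the scene stay as the last step left them, time stands still between calls to the robot, and variables do not carry over. Pictures are saved under pics/ and viewed, at most 10 in all, crops included, and the job is handed in when it is done.

Besides the shell and the picture viewer there is one more tool, called after "Call:" as name(argument=value, ...) on one line, values as JSON. drive_tool: Moves the arm, as the interface text tells. Its arguments: {"type":"object","properties":{"increments":{"type":"array"},"squeeze":{"type":"number"}},"required":["increments"]}

```bash
mkdir -p pics; ls; python3 - <<'E'
from plant import r,capture,camera_model,job
import cv2,numpy as np
for n in("scene","top"):
    im=capture(n); cv2.imwrite(f"pics/{n}0.png",im[:,:,::-1]); c=camera_model(n); print(n,{k:np.round(np.array(v),4).tolist() for k,v in c.items() if k in("camera_matrix","rvec","tvec")})
s=r.get_state(); print(s["time_s"],s["tcp_pos"],s["eef_rot"],s["gripper_width"])
E
```

```text
pics
scene {'camera_matrix': [[568.699, 0.0, 326.6654], [0.0, 568.699, 240.954], [0.0, 0.0, 1.0]], 'rvec': [1.8004, 1.6942, -0.6955], 'tvec': [-0.076, -0.2755, 1.7094]}
top {'camera_matrix': [[593.8123, 0.0, 314.1017], [0.0, 593.8123, 236.8755], [0.0, 0.0, 1.0]], 'rvec': [2.1642, -2.1807, 0.1422], 'tvec': [0.0419, 0.5099, 1.3664]}
0.1 [0.16287365 0.65461192 0.23671337] [ 1.79913934e+02 -8.27758655e-03 -1.39776973e+01] 0.08776325746677589
```

View pics/scene0.png

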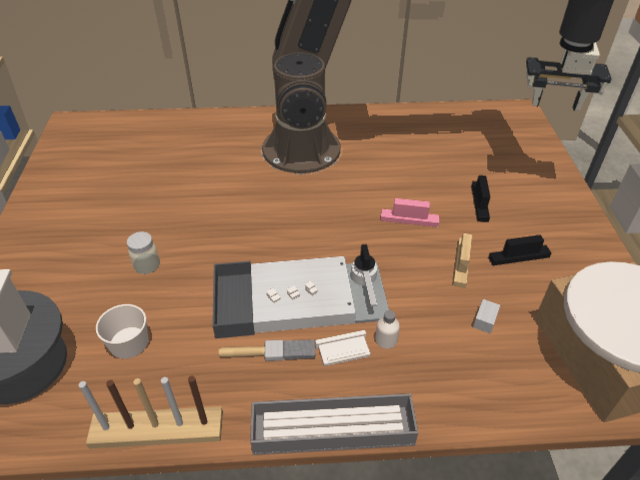

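View pics/top0.png

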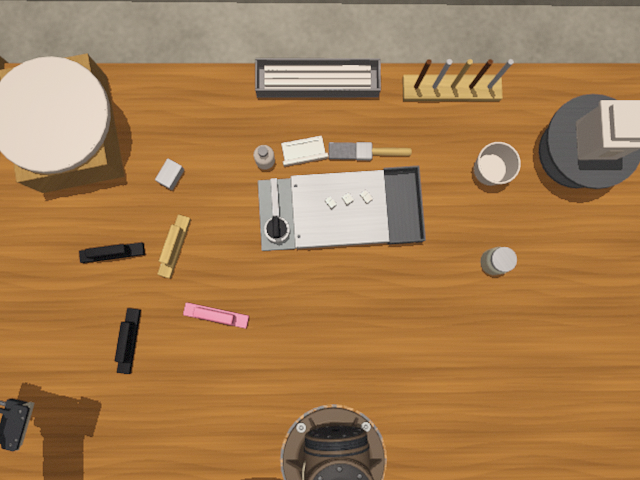

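The top view shows the wooden scraper at (174,246). Its look-alikes are black at (112,253), black at (127,341) and pink at (216,315). Only the wood-coloured one fits "wooden". The plate runs from about (293,178) to (387,244), with the chips at (331,202), (347,199) and (366,197). The trough is on the right at (404,206) and the knob at (277,229).

```bash
cat > h.py <<'E'
from plant import r,capture,camera_model,job
import cv2,numpy as np
def ray(n,uv,c=None):
    c=c or camera_model(n); K=np.array(c["camera_matrix"],float); R=cv2.Rodrigues(np.array(c["rvec"],float))[0]; t=np.array(c["tvec"],float).ravel()
    uv=np.atleast_2d(np.array(uv,float)); x=(uv[:,0]-K[0,2])/K[0,0]; y=(uv[:,1]-K[1,2])/K[1,1]
    if n=="wrist":
        th=np.hypot(x,y)+1e-12; d=np.c_[x/th*np.sin(th),y/th*np.sin(th),np.cos(th)]
    else: d=np.c_[x,y,np.ones_like(x)]
    return -R.T@t, d@R
def onz(n,uv,z,c=None):
    o,d=ray(n,uv,c); return (o+d*((z-o[2])/d[:,2])[:,None])
def proj(n,P,c=None):
    c=c or camera_model(n); K=np.array(c["camera_matrix"],float)
    return cv2.projectPoints(np.atleast_2d(np.array(P,float)),np.array(c["rvec"],float),np.array(c["tvec"],float),K,None)[0].reshape(-1,2)
E
python3 - <<'E'
from h import *
im=cv2.imread("pics/top0.png"); hsv=cv2.cvtColor(im,cv2.COLOR_BGR2HSV)
def comps(m,box,amin):
    x0,y0,x1,y1=box; mm=np.zeros_like(m); mm[y0:y1,x0:x1]=m[y0:y1,x0:x1]
    cs,_=cv2.findContours(mm,cv2.RETR_EXTERNAL,cv2.CHAIN_APPROX_NONE)
    return [c for c in cs if cv2.contourArea(c)>amin]
# plate: bright low-sat
pl=cv2.inRange(hsv,(0,0,150),(179,60,255)); 
c=max(comps(pl,(285,160,400,260),500),key=cv2.contourArea); R=cv2.minAreaRect(c); b=cv2.boxPoints(R); P=onz("top",b,.04); print("plate px",np.round(b,1).tolist()); print(np.round(P,4).tolist(), "mean",P.mean(0).round(4)); 
print("sides",[np.linalg.norm(P[i]-P[i-1]).round(4) for i in range(4)], "angs",[np.degrees(np.arctan2(*(P[i]-P[i-1])[1::-1])).round(2) for i in range(4)])
# whole fixture dark trough incl.
ch=cv2.inRange(cv2.cvtColor(im,cv2.COLOR_BGR2GRAY),232,255)
for c in comps(ch,(300,180,386,240),15): 
    R=cv2.minAreaRect(c); print("chip",np.round(R[0],1),np.round(R[1],1),onz("top",R[0],.052).round(4))
sx=im[225:270,160:190]; print("scr px",im[246,172],hsv[246,172],hsv[230,178], "table",hsv[290,174],hsv[246,210])
cv2.imwrite("pics/crop.png",np.hstack([cv2.resize(im[200:300,70:200],None,fx=3.9,fy=3.9,interpolation=2)[:390],]))
E
```

```text
plate px [[280.20001220703125, 175.89999389648438], [384.29998779296875, 169.0], [389.1000061035156, 241.10000610351562], [285.0, 248.0]]
[[0.6538, 0.1169, 0.04], [0.6693, -0.129, 0.04], [0.4979, -0.1365, 0.04], [0.4833, 0.1061, 0.04]] mean [ 0.5761 -0.0106  0.04  ]
sides [np.float64(0.1708), np.float64(0.2464), np.float64(0.1716), np.float64(0.243)] angs [np.float64(3.62), np.float64(-86.38), np.float64(-177.5), np.float64(93.44)]
scr px [114 180 214] [ 20 119 214] [ 19 123 193] table [ 16 170 181] [ 15 168 185]
```

View pics/crop.png

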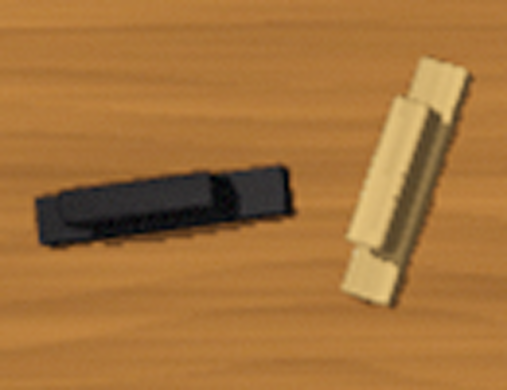

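The crop confirms the wood-coloured block at right (base about (178,215)–(171,278)) as the scraper; the neighbour is black.

```bash
python3 - <<'E'
from h import *
im=cv2.imread("pics/top0.png"); hsv=cv2.cvtColor(im,cv2.COLOR_BGR2HSV); g=cv2.cvtColor(im,cv2.COLOR_BGR2GRAY)
f=lambda a:(np.array(a)/3.9+[70,200]-.4)
base=onz("top",f([(422,57),(470,72),(393,306),(342,290)]),.018); rib=onz("top",f([(404,95),(440,108),(383,252),(348,240)]),.063)
for n,q in(("base",base),("rib",rib)):
    ax=(q[0]+q[1]-q[2]-q[3])/2; print(n,q.mean(0).round(4),"len",np.linalg.norm(ax).round(4),"wid",np.linalg.norm(q[0]-q[1]).round(4),np.linalg.norm(q[2]-q[3]).round(4),"yaw",np.degrees(np.arctan2(ax[1],ax[0])).round(2))
# dark trough outer box at z .045
m=cv2.inRange(g,0,75); mm=np.zeros_like(m); mm[155:255,375:435]=m[155:255,375:435]
c=max(cv2.findContours(mm,0,1)[0],key=cv2.contourArea); b=cv2.boxPoints(cv2.minAreaRect(c)); P=onz("top",b,.045); print("trough",np.round(b,1).tolist(),P.round(4).tolist())
# knob wing dark top z .099
mm[:]=0; mm[205:250,262:292]=cv2.inRange(g,0,45)[205:250,262:292]
for c in cv2.findContours(mm,0,1)[0]:
    if cv2.contourArea(c)>20: R=cv2.minAreaRect(c); print("knob",R,onz("top",R[0],.099).round(4))
# expected from fixture
for yaw in(2.5,3.5):
    a=np.radians(yaw); o=np.array([.5836,-.1328])+.11*np.array([-np.sin(a),np.cos(a)])
    Rm=np.array([[np.cos(a),-np.sin(a)],[np.sin(a),np.cos(a)]])
    w=lambda x,y,z:np.r_[o+Rm@[x,y],z]
    print(yaw,o.round(4),"knob",w(-.04,.15,0).round(4)); Q=[w(85e-3*s,t,z) for s in(1,-1) for t,z in((.11,.04),(-.11,.04),(-.194,.045),(.19,.012))]+[w(-.064,.15,.099),w(-.016,.15,.099)]
    print(proj("top",Q).round(1).tolist())
E
```

```text
base [0.4922 0.3677 0.018 ] len 0.148 wid 0.0306 0.0322 yaw -17.55
rib [0.4919 0.3657 0.063 ] len 0.0902 wid 0.0225 0.0216 yaw -20.3
trough [[383.0, 169.0], [416.79998779296875, 165.8000030517578], [423.70001220703125, 237.89999389648438], [389.8999938964844, 241.1999969482422]] [[0.6682, -0.1253, 0.045], [0.6756, -0.2055, 0.045], [0.5042, -0.2168, 0.045], [0.4972, -0.1376, 0.045]]
knob ((276.099609375, 226.9933624267578), (20.354814529418945, 7.5166473388671875), 86.18592071533203) [[0.525 0.124 0.099]]
2.5 [ 0.5788 -0.0229] knob [0.5323 0.1252 0.    ]
[[291.3, 173.7], [384.3, 169.3], [420.0, 167.2], [258.2, 177.8], [294.8, 245.5], [389.1, 240.7], [425.3, 238.7], [261.2, 248.3], [276.0, 234.4], [275.1, 213.1]]
3.5 [ 0.5769 -0.023 ] knob [0.5278 0.1243 0.    ]
[[290.8, 175.4], [383.7, 169.4], [419.4, 166.6], [257.7, 180.0], [295.6, 247.1], [389.7, 240.7], [425.9, 238.0], [262.0, 250.5], [276.7, 236.4], [275.3, 215.1]]
```

Call:
drive_tool(increments=[[[0.3,0.4,0.21,0,0],[0.3,0.81,0.42,0,0],[0.3,0.81,0.42,0,0]]], squeeze=30)

```text
time_s: 0.48
tcp_pos: [0.2473, 0.5802, 0.2377]
eef_rot: [180.0, -0.0, -14.2]
contact_force: [-1.5, 0.7, -0.0]
gripper_width: 0.0633
gripper_force: 0.0
```

Call:
drive_tool(increments=[[[0.3,0.4,0.21,0,0],[0.3,0.81,0.42,0,0],[0.3,0.81,0.42,0,0]]])

```text
time_s: 0.85
tcp_pos: [0.329, 0.5084, 0.2375]
eef_rot: [180.0, 0.0, -14.1]
contact_force: [0.7, 0.3, 0.7]
gripper_width: 0.0567
gripper_force: 0.0
```

Call:
drive_tool(increments=[[[0.3,0.4,0.21,0,0],[0.3,0.81,0.42,0,0],[0.3,0.81,0.42,0,0]]])

```text
time_s: 1.23
tcp_pos: [0.4109, 0.4365, 0.2373]
eef_rot: [180.0, 0.0, -14.1]
contact_force: [0.5, -0.3, 0.1]
gripper_width: 0.0574
gripper_force: 0.0
```

Call:
drive_tool(increments=[[[0.3,0.4,0.21,0,0],[0.3,0.81,0.42,0,0.0125],[0.3,0.81,0.42,0,0.0125],[0.3,0.81,0.42,0,0.0125]]])

```text
time_s: 1.72
tcp_pos: [0.4911, 0.3664, 0.2372]
eef_rot: [180.0, 0.0, -18.4]
contact_force: [0.1, 0.7, -0.4]
gripper_width: 0.0568
gripper_force: 0.0
```

Works well. Check the scraper with the wrist camera.

```bash
python3 - <<'E'
from h import *
c=camera_model("wrist"); im=capture("wrist")[:,:,::-1].copy(); cv2.imwrite("pics/w1.png",im); print(np.round(c["camera_matrix"],1).tolist())
o,d=ray("wrist",[[320,240]],c); print(o,d)
hsv=cv2.cvtColor(im,cv2.COLOR_BGR2HSV)
m=cv2.inRange(hsv,(17,60,120),(28,150,255)); m=cv2.morphologyEx(m,cv2.MORPH_OPEN,np.ones((3,3)))
cs=[c_ for c_ in cv2.findContours(m,0,1)[0] if cv2.contourArea(c_)>800]
for k in cs: R=cv2.minAreaRect(k); print(cv2.contourArea(k),np.round(cv2.boxPoints(R),0).tolist())
E
```

```text
[[371.6, 0.0, 321.2], [0.0, 371.6, 239.7], [0.0, 0.0, 1.0]]
[0.55536631 0.3447154  0.38463023] [[-0.23460533  0.08274006 -0.96856307]]
4126.0 [[299.0, 138.0], [329.0, 137.0], [332.0, 283.0], [301.0, 283.0]]
1319.0 [[40.0, 135.0], [71.0, 49.0], [102.0, 60.0], [70.0, 146.0]]
```

View pics/w1.png

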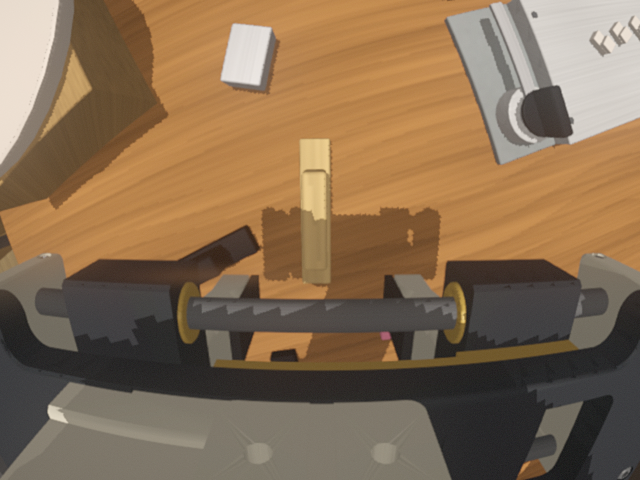

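The wrist view shows the scraper centred between the fingers. Its base's far end is at (300–330,139) and its rib's far end at (304–327,171).

```bash
python3 - <<'E'
from h import *
b=onz("wrist",[[300,139],[330,139]],.018); q=onz("wrist",[[304,171],[327,171],[329,262],[303,262]],.063)
print(b.round(4),np.linalg.norm(b[0]-b[1])); print(q.round(4))
near=(q[2]+q[3])/2; far=(q[0]+q[1])/2; d=far-near; print("wid",np.linalg.norm(q[0]-q[1]),np.linalg.norm(q[2]-q[3]),"yaw",np.degrees(np.arctan2(d[1],d[0])))
for yaw in(-17,-18.5,-20):
    u=np.array([np.cos(np.radians(yaw)),np.sin(np.radians(yaw))]); print(yaw,"ctr from base",b.mean(0)[:2]-.075*u,"from rib",far[:2]-.045*u)
E
```

```text
[[0.569  0.3626 0.018 ]
 [0.5596 0.3348 0.018 ]] 0.029274952827158918
[[0.5399 0.3661 0.063 ]
 [0.5335 0.3473 0.063 ]
 [0.455  0.3713 0.063 ]
 [0.4625 0.3937 0.063 ]]
wid 0.019853366135006347 0.023641112609186422 yaw -18.317155570019317
-17 ctr from base [0.49256514 0.37063944] from rib [0.493661   0.36983466]
-18.5 ctr from base [0.49316372 0.37250941] from rib [0.49402015 0.37095664]
-20 ctr from base [0.49381105 0.37436307] from rib [0.49440855 0.37206884]
```

Call:
drive_tool(increments=[[[0.3,0.01,-0.025,0.4,0],[0.3,0.01,-0.025,0.8,0],[0.3,0.01,-0.025,1.0,0]]])

```text
time_s: 2.15
tcp_pos: [0.4915, 0.3684, 0.1148]
eef_rot: [179.8, 0.1, -18.3]
contact_force: [-0.1, -0.4, 0.4]
gripper_width: 0.0565
gripper_force: 0.0
```

Call:
drive_tool(increments=[[[0.3,0,0,0.3,0],[0.3,0,0,0.6,0],[0.3,0,0,0.667,0],[0.3,0,0,0.667,0]]])

```text
time_s: 2.65
tcp_pos: [0.4933, 0.3689, 0.0378]
eef_rot: [180.0, -0.0, -18.4]
contact_force: [-0.3, -0.3, 0.4]
gripper_width: 0.0571
gripper_force: 0.0
```

Call:
drive_tool(increments=[[[-0.8,0,0,0,0],[-0.8,0,0,0,0],[-0.8,0,0,0,0],[-0.8,0,0,0,0],[-0.8,0,0,0,0]]], squeeze=30)

```text
time_s: 3.28
tcp_pos: [0.4942, 0.3685, 0.0382]
eef_rot: [-179.9, -0.0, -18.5]
contact_force: [-0.1, 1.3, 3.6]
gripper_width: 0.0219
gripper_force: 30.0
```

Call:
drive_tool(increments=[[[-0.8,0,0,-0.3,0],[-0.8,0,0,-0.7,0],[-0.8,0,0,-1,0],[-0.8,0,0,-1,0]]])

```text
time_s: 3.78
tcp_pos: [0.4946, 0.3689, 0.1606]
eef_rot: [-179.7, -0.1, -18.5]
contact_force: [-0.0, -0.1, -2.3]
gripper_width: 0.0221
gripper_force: 30.0
```

Call:
drive_tool(increments=[[[-0.8,0.24,0.37,0,0],[-0.8,0.4775,0.747,0,0],[-0.8,0.4775,0.747,0,0]]])

```text
time_s: 4.15
tcp_pos: [0.5189, 0.261, 0.156]
eef_rot: [179.8, 0.1, -18.7]
contact_force: [0.1, -0.0, -1.5]
gripper_width: 0.0219
gripper_force: 30.0
```

Call:
drive_tool(increments=[[[-0.8,0.24,0.37,0,0],[-0.8,0.4775,0.747,0,0],[-0.8,0.4775,0.747,0,0]]])

```text
time_s: 4.53
tcp_pos: [0.5451, 0.1588, 0.1562]
eef_rot: [179.9, 0.1, -18.7]
contact_force: [0.0, -0.1, -1.2]
gripper_width: 0.0217
gripper_force: 30.0
```

Call:
drive_tool(increments=[[[-0.8,0.24,0.37,0,-0.02],[-0.8,0.4775,0.747,0,-0.04],[-0.8,0.4775,0.747,0,-0.0614],[-0.8,0.4775,0.747,0,-0.0614],[-0.8,0.4775,0.747,0,-0.0614]]])

```text
time_s: 5.15
tcp_pos: [0.5713, 0.0594, 0.157]
eef_rot: [180.0, 0.0, 3.5]
contact_force: [-0.2, -0.0, -1.5]
gripper_width: 0.0219
gripper_force: 30.0
```

```bash
python3 - <<'E'
from h import *
a=capture("top")[:,:,::-1]; b=capture("scene")[:,:,::-1]
cv2.imwrite("pics/p1.png",np.hstack([cv2.resize(a[140:270,240:440],(400,260)),cv2.resize(b[160:360,190:410],(400,364))[:260]]) )
cv2.imwrite("pics/p1b.png",np.vstack([cv2.resize(a[140:270,240:440],(400,260)),cv2.resize(b[180:360,200:410],(400,340))]))
s=r.get_state();print(s["tcp_pos"],s["eef_rot"])
E
```

```text
[0.57137474 0.05939801 0.15729957] [1.79999214e+02 1.77358169e-02 3.60224395e+00]
```

View pics/p1b.png

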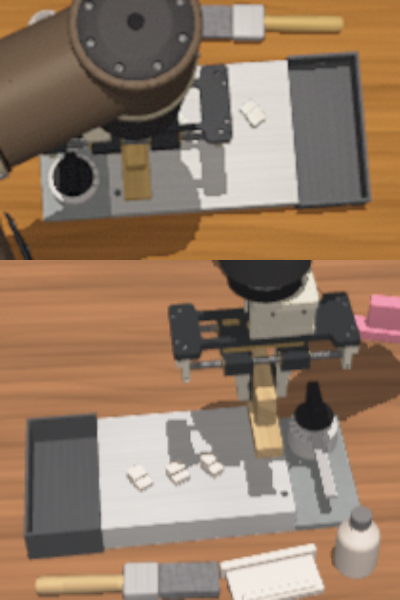

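The scraper hangs square over the free +y strip of the plate, with the chips clear ahead of it. Lowering it.

Call:
drive_tool(increments=[[[-0.8,0,0,0.3,0],[-0.8,0,0,0.55,0],[-0.8,0,0,0.65,0],[-0.8,0,0,0.65,0]]])

```text
time_s: 5.75
tcp_pos: [0.5717, 0.0589, 0.0795]
eef_rot: [180.0, 0.0, 3.7]
contact_force: [0.1, 0.2, -0.9]
gripper_width: 0.0218
gripper_force: 30.0
```

Call:
drive_tool(increments=[[[-0.8,0,0,0.006,0],[-0.8,0,0,0.006,0]]])

```text
time_s: 6.0
tcp_pos: [0.5719, 0.0587, 0.0794]
eef_rot: [-180.0, -0.1, 3.6]
contact_force: [-0.4, -0.7, -2.2]
gripper_width: 0.0218
gripper_force: 30.0
```

Call:
drive_tool(increments=[[[-0.8,0,0.1,0,0],[-0.8,0,0.2,0,0],[-0.8,0,0.3,0,0],[-0.8,0,0.4,0,0],[-0.8,0,0.5,0,0]]])

```text
time_s: 6.62
tcp_pos: [0.5754, -0.0024, 0.0788]
eef_rot: [180.0, -0.0, 3.6]
contact_force: [0.3, 0.5, -1.8]
gripper_width: 0.0216
gripper_force: 30.0
```

Call:
drive_tool(increments=[[[-0.8,0,0.1,0,0],[-0.8,0,0.2,0,0],[-0.8,0,0.3,0,0],[-0.8,0,0.4,0,0],[-0.8,0,0.5,0,0]]])

```text
time_s: 7.25
tcp_pos: [0.5792, -0.0621, 0.0788]
eef_rot: [180.0, 0.0, 3.6]
contact_force: [-0.6, -0.2, -1.3]
gripper_width: 0.0217
gripper_force: 30.0
```

Call:
drive_tool(increments=[[[-0.8,0,0.07,0,0],[-0.8,0,0.14,0,0],[-0.8,0,0.21,0,0],[-0.8,0,0.28,0,0],[-0.8,0,0.35,0,0]]])

```text
time_s: 7.88
tcp_pos: [0.5818, -0.1037, 0.0788]
eef_rot: [180.0, 0.0, 3.6]
contact_force: [-1.5, 0.6, -1.5]
gripper_width: 0.0218
gripper_force: 30.0
```

Call:
drive_tool(increments=[[[-0.8,0,0.06,0,0],[-0.8,0,0.12,0,0],[-0.8,0,0.18,0,0],[-0.8,0,0.23,0,0],[-0.8,0,0.23,0,0]]])

```text
time_s: 8.5
tcp_pos: [0.5835, -0.1312, 0.0788]
eef_rot: [180.0, 0.0, 3.6]
contact_force: [0.3, 0.5, -1.8]
gripper_width: 0.0219
gripper_force: 30.0
```

```bash
python3 - <<'E'
from h import *
a=capture("top")[:,:,::-1]; b=capture("scene")[:,:,::-1]
cv2.imwrite("pics/p2.png",np.vstack([cv2.resize(a[150:260,280:440],(480,330))[:250],cv2.resize(b[240:350,200:370],(480,330))]))
E
```

```text
(no output)
```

View pics/p2.png

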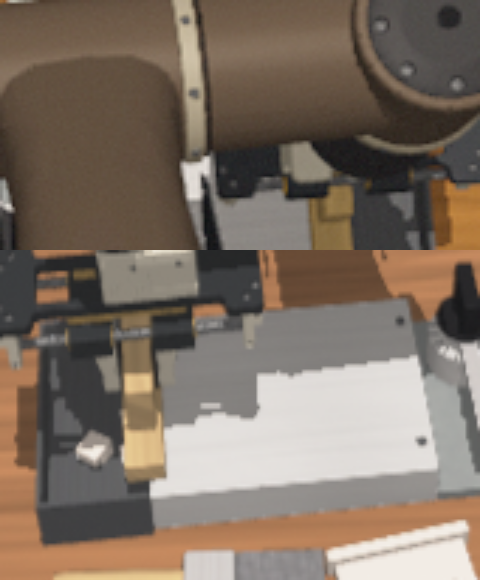

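The plate is clear and one chip is visible in the trough. Lifting and returning the scraper to its old spot.

Call:
drive_tool(increments=[[[-0.8,0,0,-0.3,0],[-0.8,0,0,-0.7,0],[-0.8,0,0,-1,0],[-0.8,0,0,-1,0]]])

```text
time_s: 9.1
tcp_pos: [0.5854, -0.1305, 0.2024]
eef_rot: [180.0, -0.4, 3.7]
contact_force: [-0.5, 0.6, -1.9]
gripper_width: 0.0218
gripper_force: 30.0
```

Call:
drive_tool(increments=[[[-0.8,-0.05,-0.42,0,0],[-0.8,-0.097,-0.84,0,0],[-0.8,-0.097,-0.84,0,0]]])

```text
time_s: 9.48
tcp_pos: [0.5646, -0.0281, 0.198]
eef_rot: [-180.0, 0.1, 3.8]
contact_force: [0.4, -0.5, -1.9]
gripper_width: 0.0217
gripper_force: 30.0
```

Call:
drive_tool(increments=[[[-0.8,-0.05,-0.42,0,0],[-0.8,-0.097,-0.84,0,0],[-0.8,-0.097,-0.84,0,0]]])

```text
time_s: 9.85
tcp_pos: [0.5469, 0.0712, 0.198]
eef_rot: [-180.0, 0.1, 3.8]
contact_force: [1.0, -0.2, -0.7]
gripper_width: 0.022
gripper_force: 30.0
```

Call:
drive_tool(increments=[[[-0.8,-0.05,-0.42,0,0],[-0.8,-0.097,-0.84,0,0],[-0.8,-0.097,-0.84,0,0]]])

```text
time_s: 10.22
tcp_pos: [0.5292, 0.1706, 0.198]
eef_rot: [180.0, 0.0, 3.8]
contact_force: [-0.6, -0.2, -2.1]
gripper_width: 0.0218
gripper_force: 30.0
```

Call:
drive_tool(increments=[[[-0.8,-0.05,-0.42,0,0],[-0.8,-0.097,-0.84,0,0],[-0.8,-0.097,-0.84,0,0]]])

```text
time_s: 10.6
tcp_pos: [0.5114, 0.2702, 0.1979]
eef_rot: [180.0, 0.0, 3.8]
contact_force: [-0.0, -0.4, -1.8]
gripper_width: 0.0221
gripper_force: 30.0
```

Call:
drive_tool(increments=[[[-0.8,-0.05,-0.42,0,0.02],[-0.8,-0.097,-0.84,0,0.04],[-0.8,-0.097,-0.84,0,0.0614],[-0.8,-0.097,-0.84,0,0.0614]]])

```text
time_s: 11.1
tcp_pos: [0.4937, 0.3673, 0.1979]
eef_rot: [179.9, 0.0, -18.4]
contact_force: [0.3, -0.8, -1.4]
gripper_width: 0.0218
gripper_force: 30.0
```

```bash
python3 - <<'E'
from h import *
a=capture("top")[:,:,::-1]; b=capture("scene")[:,:,::-1]
cv2.imwrite("pics/p3.png",np.vstack([cv2.resize(a[150:260,240:440],(480,264)),cv2.resize(b[240:350,200:400],(480,264))]))
E
```

```text
(no output)
```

View pics/p3.png

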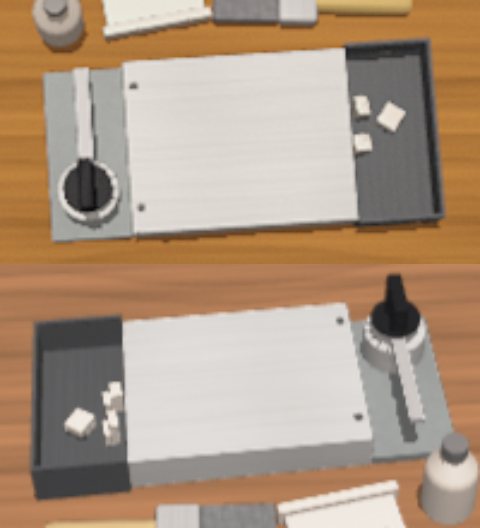

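All three chips lie in the trough: top crop (361,106), (391,117) and (362,143). The plate is clear and the knob is at home. Setting the scraper down and releasing it.

Call:
drive_tool(increments=[[[-0.8,0,0,0.35,0],[-0.8,0,0,0.7,0],[-0.8,0,0,1,0]]])

```text
time_s: 11.58
tcp_pos: [0.4938, 0.367, 0.0776]
eef_rot: [180.0, 0.0, -18.4]
contact_force: [0.7, 1.1, -1.4]
gripper_width: 0.022
gripper_force: 30.0
```

Call:
drive_tool(increments=[[[-0.8,0,0,0.15,0],[-0.8,0,0,0.27,0],[-0.8,0,0,0.325,0],[-0.8,0,0,0.325,0]]])

```text
time_s: 12.08
tcp_pos: [0.4937, 0.3687, 0.0402]
eef_rot: [-180.0, -0.0, -18.5]
contact_force: [0.8, 0.8, -0.9]
gripper_width: 0.0218
gripper_force: 30.0
```

Call:
drive_tool(increments=[[[0.3,0,0,0,0],[0.3,0,0,0,0],[0.3,0,0,0,0],[0.3,0,0,0,0]]])

```text
time_s: 12.58
tcp_pos: [0.4936, 0.3686, 0.0401]
eef_rot: [-180.0, -0.0, -18.5]
contact_force: [0.3, -1.1, -0.3]
gripper_width: 0.0545
gripper_force: 0.0
```

Call:
drive_tool(increments=[[[0.3,0,0,-0.2,0],[0.3,0,0,-0.6,0],[0.3,0,0,-1,0],[0.3,0,0,-1,0]]])

```text
time_s: 13.08
tcp_pos: [0.4953, 0.3704, 0.1646]
eef_rot: [-179.6, -0.2, -18.4]
contact_force: [-0.0, -1.1, -0.3]
gripper_width: 0.0569
gripper_force: 0.0
```

Call:
drive_tool(increments=[[[0.3,0,0,-0.3,0],[0.3,0,0,-0.5,0],[0.3,0,0,-0.5,0]]])

```text
time_s: 13.45
tcp_pos: [0.4941, 0.3692, 0.2215]
eef_rot: [-179.8, -0.1, -18.5]
contact_force: [0.8, 0.2, -0.6]
gripper_width: 0.0571
gripper_force: 0.0
```

Call:
drive_tool(increments=[[[0.3,0.226,0.46,0,0],[0.3,0.452,0.917,0,0],[0.3,0.452,0.917,0,0]]])

```text
time_s: 13.82
tcp_pos: [0.5096, 0.2433, 0.2188]
eef_rot: [179.9, 0.1, -18.7]
contact_force: [-0.5, -0.1, 0.2]
gripper_width: 0.0569
gripper_force: 0.0
```

Call:
drive_tool(increments=[[[0.3,0.226,0.46,0,-0.02],[0.3,0.452,0.917,0,-0.04],[0.3,0.452,0.917,0,-0.0611],[0.3,0.452,0.917,0,-0.0611]]])

```text
time_s: 14.32
tcp_pos: [0.5265, 0.125, 0.219]
eef_rot: [180.0, 0.1, 3.4]
contact_force: [0.8, -0.5, 0.1]
gripper_width: 0.0568
gripper_force: 0.0
```

```bash
python3 - <<'E'
from h import *
s=r.get_state(); print(s["time_s"],s["tcp_pos"],s["eef_rot"],np.round(s["joints"],1))
c=camera_model("wrist"); w=capture("wrist")[:,:,::-1].copy(); a=capture("top")[:,:,::-1]
cv2.imwrite("pics/w2.png",np.hstack([w[0:320,100:640],cv2.resize(a[190:310,130:220],(240,320))])); np.save("w2.npy",np.array([c["rvec"],c["tvec"]],float).reshape(2,3))
E
```

```text
14.325 [0.52648229 0.12504722 0.21895371] [1.79981553e+02 6.18129424e-02 3.41353505e+00] [ 34.1   8.8 -17.8  -0.  -63.5  59.3]
```

View pics/w2.png

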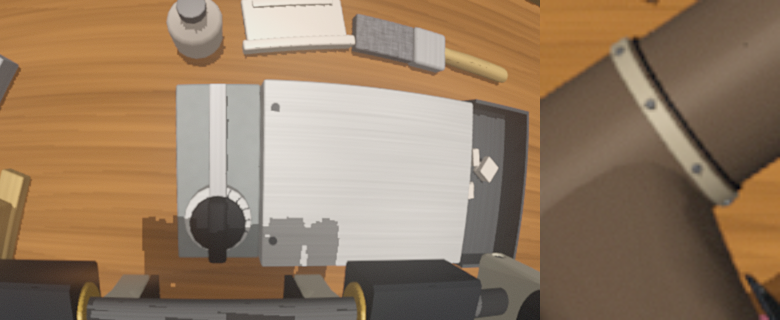

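Knob disc is at about (317,222) full-frame, the wing below it, and the arm points along +x. Quick position check of the disc and the stop arm's centre line.

```bash
python3 - <<'E'
from h import *
v=np.load("w2.npy"); c=dict(camera_model("wrist")); c["rvec"],c["tvec"]=v
print("disc",onz("wrist",[[317,222],[289,222],[345,222]],.065,c).round(4).tolist())
print("arm line z.053",onz("wrist",[[318,85],[318,185]],.053,c).round(4).tolist())
print("expected disc px for (.527,.124,.065):")
E
```

```text
disc [[0.5319, 0.1284, 0.065], [0.5306, 0.1516, 0.065], [0.5333, 0.1052, 0.065]]
arm line z.053 [[0.6462, 0.1343, 0.053], [0.5614, 0.1293, 0.053]]
expected disc px for (.527,.124,.065):
```

Call:
drive_tool(increments=[[[0.3,0.0125,-0.008,0.35,0],[0.3,0.0125,-0.008,0.7,0],[0.3,0.0125,-0.008,0.9,0]]])

```text
time_s: 14.8
tcp_pos: [0.527, 0.127, 0.1094]
eef_rot: [179.9, 0.1, 3.5]
contact_force: [-0.4, -0.5, -0.5]
gripper_width: 0.057
gripper_force: 0.0
```

Call:
drive_tool(increments=[[[0.3,0,0,0.13,0],[0.3,0,0,0.25,0],[0.3,0,0,0.25,0]]])

```text
time_s: 15.18
tcp_pos: [0.5278, 0.1265, 0.0811]
eef_rot: [180.0, 0.1, 3.5]
contact_force: [0.7, -0.4, 0.5]
gripper_width: 0.057
gripper_force: 0.0
```

Call:
drive_tool(increments=[[[-1,0,0,0,0],[-1,0,0,0,0],[-1,0,0,0,0],[-1,0,0,0,0],[-1,0,0,0,0]]], squeeze=15)

```text
time_s: 15.8
tcp_pos: [0.5282, 0.1282, 0.082]
eef_rot: [-179.8, -0.1, 3.5]
contact_force: [-7.3, 8.9, 2.0]
gripper_width: 0.0139
gripper_force: 15.0
```

Call:
drive_tool(increments=[[[-1,0,-0.02,0,0],[-1,0,-0.02,0,0],[-1,0,-0.02,0,0]]], squeeze=50)

```text
time_s: 16.18
tcp_pos: [0.5281, 0.1285, 0.082]
eef_rot: [180.0, -0.0, 3.5]
contact_force: [0.6, -3.5, 2.3]
gripper_width: 0.0136
gripper_force: 50.0
```

Call:
drive_tool(increments=[[[-1,0,0,0,0.015],[-1,0,0,0,0.03],[-1,0,0,0,0.045],[-1,0,0,0,0.06],[-1,0,0,0,0.06]]])

```text
time_s: 16.8
tcp_pos: [0.5281, 0.1286, 0.082]
eef_rot: [180.0, -0.0, -18.0]
contact_force: [1.1, -4.9, 3.7]
gripper_width: 0.014
gripper_force: 50.0
```

Call:
drive_tool(increments=[[[-1,0,0,0,0.016],[-1,0,0,0,0.032],[-1,0,0,0,0.048],[-1,0,0,0,0.065],[-1,0,0,0,0.065]]])

```text
time_s: 17.42
tcp_pos: [0.5282, 0.1287, 0.082]
eef_rot: [-180.0, -0.0, -41.3]
contact_force: [1.3, -4.3, 3.8]
gripper_width: 0.0137
gripper_force: 50.0
```

Call:
drive_tool(increments=[[[-1,0,0,0,0.02],[-1,0,0,0,0.035],[-1,0,0,0,0.05],[-1,0,0,0,0.061],[-1,0,0,0,0.061]]])

```text
time_s: 18.05
tcp_pos: [0.5283, 0.1289, 0.082]
eef_rot: [-180.0, -0.0, -63.2]
contact_force: [2.0, -4.6, 4.0]
gripper_width: 0.0138
gripper_force: 50.0
```

```bash
python3 - <<'E'
from h import *
s=r.get_state(); print(s["time_s"],s["tcp_pos"],s["eef_rot"],s["moment"])
w=capture("wrist")[:,:,::-1].copy(); c=camera_model("wrist"); b=capture("scene")[:,:,::-1]
cv2.imwrite("pics/w3.png",np.hstack([w[:,80:560][:400],cv2.resize(b[180:350,200:410],(300,243))[:243,:].copy() if 0 else cv2.copyMakeBorder(cv2.resize(b[160:350,200:410],(315,285)),0,115,0,0,0)])); np.save("w3.npy",np.array([c["rvec"],c["tvec"]],float).reshape(2,3))
E
```

```text
18.05 [0.52825494 0.12887121 0.08197325] [-1.79975214e+02 -1.14583945e-02 -6.32170863e+01] [-1.34563023 -0.69317648  0.11087416]
```

View pics/w3.png

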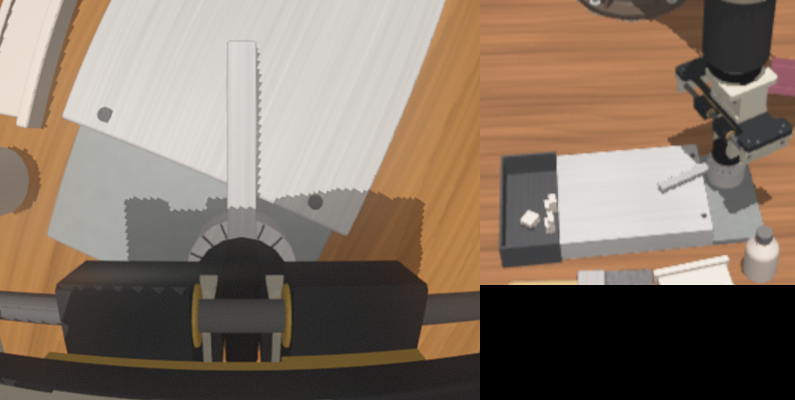

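The stop arm is over the plate, aligned with the gripper. Measuring its angle relative to the plate edge, and the scraper's pose.

```bash
python3 - <<'E'
from h import *
v=np.load("w3.npy"); c=dict(camera_model("wrist")); c["rvec"],c["tvec"]=v
a=onz("wrist",[[322,205],[322,42]],.053,c); e=onz("wrist",[[428,235],[145,118]],.04,c)
an=lambda p:np.degrees(np.arctan2(*(p[1]-p[0])[1::-1]))
print("arm yaw",an(a),"edge yaw",an(e),"tip",a[1],"len edge",np.linalg.norm(e[1]-e[0]), "knob->tip",np.linalg.norm(a[1][:2]-[.5283,.1289]))
b=capture("scene")[:,:,::-1]; cv2.imwrite("pics/s4.png",cv2.resize(b[170:310,370:560],None,fx=3,fy=3))
E
```

```text
arm yaw -63.24722089348408 edge yaw 3.6011170469990343 tip [0.58218457 0.02339556 0.053     ] len edge 0.1665930930824236 knob->tip 0.11846828139353925
```

View pics/s4.png

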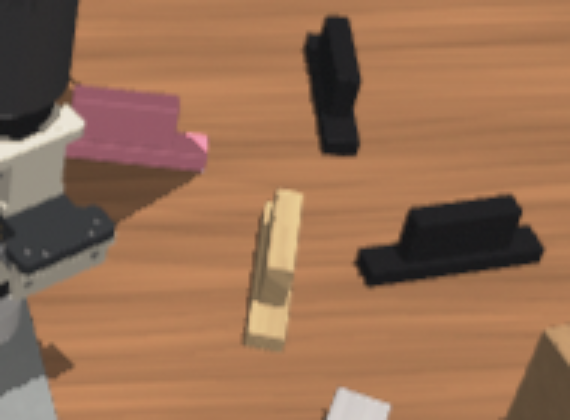

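The scraper stands upright, clear of everything. The arm has turned 66.8° (third click is 67.5°). Hold briefly, then hand in.

Call:
drive_tool(increments=[[[-1,0,0,0,0.001],[-1,0,0,0,0.001],[-1,0,0,0,0.001],[-1,0,0,0,0.001],[-1,0,0,0,0.001]]])

```text
time_s: 18.82
tcp_pos: [0.5283, 0.1289, 0.082]
eef_rot: [-180.0, -0.0, -63.7]
contact_force: [1.4, -3.9, 4.0]
gripper_width: 0.0137
gripper_force: 50.0
```

```bash
python3 -c "
from plant import job
print(job.close_job())"
```

```text
the job is handed in; nothing more can be done
None
```

The job is handed in, with no verdict returned: all three offcuts are in the trough, the scraper stands upright on the table clear of the fixture, and the knob is gripped and held at the third click (arm measured at 66.8°, then nudged about 0.4° further; target 67.5°).

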